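# Set the column head pressure and lock the regulator

## Robot

A 6-joint arm with a two-finger parallel gripper is mounted at the origin on the work surface. World frame = base frame: x ahead of the robot, y to its left, z up, the work surface at z = 0. Lengths are in mm, angles in degrees, forces in N, time in s.
With the tool pointing down it reaches from about 300 to 850 mm from the base axis. Payload 4.2 kg.
Tool frame: the origin (TCP) lies at the very end of the fingers, on their centre line; the grasp point (between the pads) lies 19 mm behind it; z points along the fingers, y is the direction in which the jaws open and shut (so a half turn about z gives the same grasp; the last joint's range is limited). The gripper opens to 91 mm and grips with 3 to 60 N. Pads are 32 mm wide; open, the fingers measure 118 mm over their backs; the gripper's body (76 mm by 178 mm) begins 60 mm behind the grasp point.
Start: joints at [-67.437, 18.312, 89.639, -0, 72.044, -1.146], TCP at [231.207, -526.485, 213.976] pointing down, gripper open.
Joint ranges: [-177.97, 177.97], [-48.28, 115.42], [12.27, 149.76], [-77.06, 257.06], [2.81, 150.46], [-146.56, 146.56]. Speed limits (degrees/s): [147.25, 147.25, 180, 180, 180, 180].

## Interface

Orientations are given as [roll, pitch, yaw] about the fixed x, y, z axes, in that order (R = Rz(yaw) Ry(pitch) Rx(roll)).
In Python, from workcell import env gives the robot as it stands. The module is installed in compiled form; this text tells all that it offers.
- The arm moves only by the tool arm_command, never from a script. Its argument "targets" is a list of rows, each a list of 5 numbers: the closure, from 0 (fully open) to 1 (shut), then the shift along the tool's x, y, z each as a share of 50 cm, from -1 to 1, then the turn about the tool's z as a share of pi/4 rad, from -1 to 1. A call has 1 to 8 rows; each row is the pose to reach, as a shift and turn from the pose measured when the call began, along the tool's axes at that moment; what a row does not reach only later rows make up. A row lasts 1/12 s, in which the tool goes at most 41.7 mm and 7.16 degrees, less where a joint would pass 70% of its speed; a pose out of reach is approached as far as the arm can. A call with a number of a shift or a turn outside -1 to 1 is refused whole. A call with a gripper value outside its range is refused whole. The fingers move at their own pace and stop on an object; "squeeze" is the grip in N (left out, the last holds). Time passes only in rows, so rows that repeat a pose let the fingers close. It gives the time, the measured TCP pose, the force and the opening at its end, in the units of the state.
- env.state(): the state, without advancing time (a new reading comes with each control period).
- env.grab_frame(name): name is "scene" or "top" or "wrist"; returns the picture (420x560x3 uint8, red, green, blue); there is no depth.
- env.camera_params(name): a dict with "camera_matrix" (3x3 intrinsics, pixels), "R" (3x3) and "t" (3): a world point X has camera coordinates R X + t; the wrist camera has in their place "hand_eye" (4x4, takes a point from camera to tool coordinates, whose origin is the TCP and whose axes are the flange's). Camera axes: x right, y down, z forward; pixel columns grow to the right and rows downward; lengths in mm; the calibration is good to about 2 mm. A picture is of the moment at which its call begins: read the wrist's pose just before it. camera_params takes no time and is no camera call.
- env.job_done(): hands the job in, once; it reports no verdict.
The state is a dict: "time_s": time; "qpos": joint angles; "qvel": joint speeds; "effort": joint torques, N m; "ee_pos": TCP position; "ee_rot": TCP orientation; "force": force on the tool from outside, world axes, zero at the start; "torque": the same for the moment, N m; "gripper_width": finger opening in mm.
Only numpy, scipy, OpenCV 4.12 (cv2) and the standard library are available. Lean on these libraries where they do the work, as an engineer would, in place of code of your own. Each camera call takes 0.05 s, during which the arm holds its last target.

## Task

Turn the regulator's inner knob until the gauge needle points at the set hand, leaving the lock ring around it where it is. Then lock the setting: turn the outer lock ring clockwise until it is snug on its clamp washer, without overtightening it and without shifting the knob. Let go and leave the gauge and the other things on the bench alone.

Things in the scene. Friction and masses are not known exactly. Their poses are not given: they have to be found in the camera images.
- module: Gas chromatograph pneumatics module, fixed, lying on its back, panel up: beige case 270 x 230 mm, panel face 86 mm above the bench. Origin at bench height below the vertical axis of knob and lock ring; z up. Case: x -80 to +190, y -115 to +115 mm. A small trim knob (17 mm wide, 21 mm high; x -30, y +87 mm) and a vent nipple (x -30, y -87 mm) on the panel play no part.
- knob: Inner knob: black, fluted, round, 30 mm diameter, 30 mm high, white line on top along its own -x. Origin on the axis at its underside, 112 mm above the bench (4 mm over the lock ring's top); its top is at 142 mm. Turns about its vertical axis with a drag of about 0.06 N m and stays where it is left; clockwise seen from above raises the pressure.
- lock_ring: Outer ring of the pair: knurled aluminium lock ring around the knob's foot, 54 mm diameter, 20 mm high. Origin on the axis at its underside, 88 mm above the bench (2 mm clear of the panel); its top is at 108 mm. Starts loose; clockwise from above tightens it. Steady drag 0.20 N m until it meets a springy clamp washer hidden inside; stays where it is left.
- ring_mark (a point): Dark engraved line on the lock ring's top, 24.5 mm from the axis. The hidden washer is met 0.2 to 1.3 rad clockwise of the start, different each time and only to be felt; then the torque climbs about 2.4 N m per rad. Snug: 0.1 to 0.2 N m above the steady drag (up to 0.3 does no harm); 0.4 N m above it (0.17 rad past first bite) is overtightened.
- gauge_centre (a point): Centre of the pressure gauge: steel bezel 90 mm diameter, 22 mm high above the panel, white dial facing up under glass, 116 mm from the knob's axis along the module's +x. The point lies on the hands' axis just under the glass.
- needle_tip (a point): Tip of the gauge needle: the long thin black hand, 34 mm from the gauge centre. The needle follows the knob: it turns 1.6 rad clockwise for 1 rad of the knob clockwise. It always starts 0.6 to 2.0 rad short (anticlockwise) of the set hand.
- set_tip (a point): Tip of the set hand: the short hand with a broad arrow head, also 34 mm from the gauge centre and just above the needle. It marks the wanted pressure and stays put; when the needle is right, the two tips lie over each other.
- gauge: The pressure gauge (see gauge_centre), fixed in the panel; origin on its axis at the panel face. Its glass must not be pressed on.
- septa_jar: Small clear jar with a black lid, 48 mm diameter, 54 mm high, standing beside the module; bystander. Origin under its centre.
- vial: Amber bottle, 32 mm diameter, about 72 mm high, standing beside the module; bystander. Origin under its centre.
- ferrule_box: Small cardboard box 70 x 50 x 22 mm; bystander. Origin under its centre.
- wrench: Open-end wrench 150 mm long lying flat; bystander.

How it is judged:
By the outcome, as a careful person would: the job done as asked, in the order asked, and still so for the second after the job is handed in, with the robot touching nothing.
It also fails if it takes over 72 s, if anything falls off the work surface, if the arm or the gripper's body presses on something with over 40 N, if the wrist force passes 120 N, or if a joint passes its speed limit or range.

## Working session

There is one attempt and no reset: what is moved stays moved. The work goes in short steps, Python scripts to look and compute and a tool call to move; the robot and the scene stay as the last step left them, time stands still between calls to the robot, and variables do not carry over. Pictures are saved under pics/ and viewed, and the job is handed in when it is done.

Besides the shell and the picture viewer there is one more tool, called after "Emit:" as name(argument=value, ...), one argument or row to a line, values as JSON. arm_command: Moves the arm, as the interface text tells. Shift numbers are shares of 50 cm and turn numbers shares of pi/4 rad, none past 1 either way. Its arguments: {"type":"object","properties":{"targets":{"type":"array"},"squeeze":{"type":"number"}},"required":["targets"]}

```bash
mkdir -p pics
python3 - <<'E'
from workcell import env
import cv2,numpy as np
s=env.state();print({k:np.round(v,2).tolist() for k,v in s.items()})
for n in ["scene","top","wrist"]:
    p=env.camera_params(n);print(n,{k:np.round(v,3).tolist() for k,v in p.items()})
    cv2.imwrite(f"pics/{n}0.png",env.grab_frame(n)[:,:,::-1])
E
```

```text
{'time_s': 0.0, 'qpos': [-67.44, 18.35, 89.71, -0.0, 72.04, -1.14], 'qvel': [-0.07, -0.06, 0.09, 0.01, 0.01, 0.0], 'effort': [-0.0, -41.25, -23.2, 0.07, 0.05, -0.0], 'ee_pos': [231.0, -526.01, 213.11], 'ee_rot': [-179.9, 0.0, 23.71], 'force': [-0.49, 0.4, -0.07], 'torque': [-0.0, -0.03, -0.01], 'gripper_width': 91.29}
scene {'camera_matrix': [[387.752, 0.0, 283.267], [0.0, 387.752, 212.741], [0.0, 0.0, 1.0]], 'R': [[0.671, 0.741, 0.024], [0.479, -0.408, -0.777], [-0.566, 0.533, -0.629]], 't': [-442.161, -210.949, 1350.666]}
top {'camera_matrix': [[534.041, 0.0, 276.466], [0.0, 534.041, 199.839], [0.0, 0.0, 1.0]], 'R': [[0.006, -1.0, 0.002], [-0.988, -0.007, -0.154], [0.154, -0.001, -0.988]], 't': [52.167, 648.807, 1208.308]}
wrist {'camera_matrix': [[367.081, 0.0, 285.383], [0.0, 367.081, 211.809], [0.0, 0.0, 1.0]], 'hand_eye': [[0.001, -0.964, -0.265, 74.09], [1.0, 0.001, 0.001, -0.181], [-0.001, -0.265, 0.964, -171.078], [0.0, 0.0, 0.0, 1.0]]}
```

View pics/scene0.png

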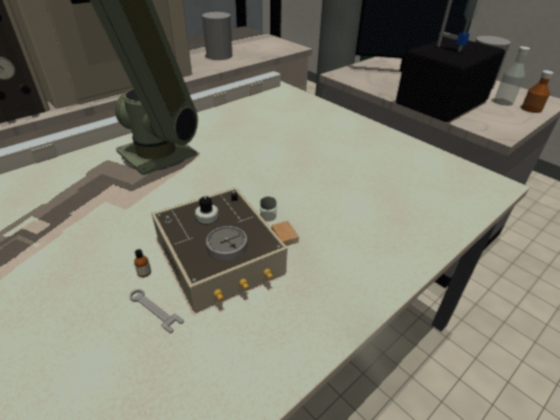

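View pics/top0.png

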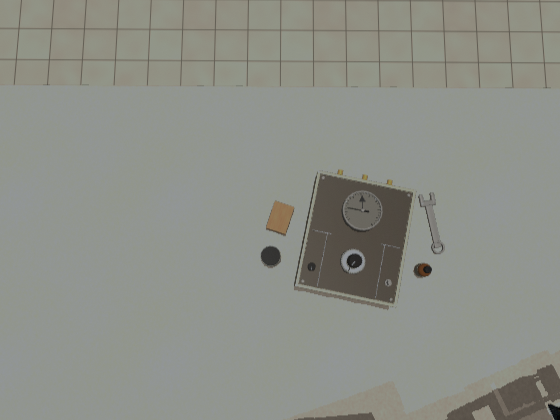

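View pics/wrist0.png

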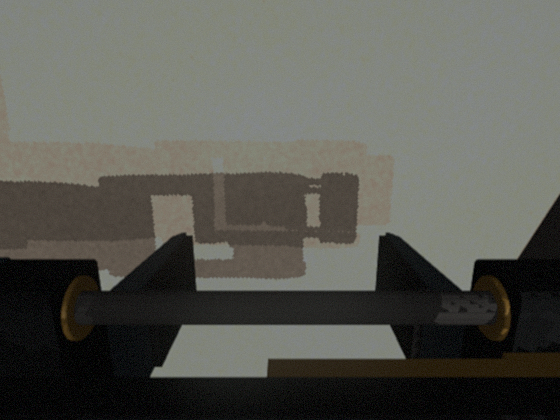

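The scene and top views show the module. In the top view the knob is at about (354,261) and the gauge at (363,210). In the scene view the knob is at (206,205) and the gauge at (227,241). I'll zoom in and triangulate.

```bash
cat > h.py <<'E'
from workcell import env
import cv2,numpy as np
from scipy.spatial.transform import Rotation as Ro
def cam(n,s=None):
    p=env.camera_params(n);K=np.array(p["camera_matrix"])
    if n!="wrist": return K,np.array(p["R"]),np.array(p["t"])
    s=s or env.state()
    T=np.eye(4);T[:3,:3]=Ro.from_euler("xyz",s["ee_rot"],degrees=True).as_matrix();T[:3,3]=s["ee_pos"]
    M=np.linalg.inv(T@np.array(p["hand_eye"]))
    return K,M[:3,:3],M[:3,3]
def onz(c,uv,z):
    K,R,t=c;d=R.T@np.linalg.inv(K)@np.array([*uv,1.]);o=-R.T@t
    return o+d*(z-o[2])/d[2]
def tri(c1,u1,c2,u2):
    X=cv2.triangulatePoints(c1[0]@np.c_[c1[1],c1[2]],c2[0]@np.c_[c2[1],c2[2]],np.array(u1,float).reshape(2,1),np.array(u2,float).reshape(2,1))
    return (X[:3]/X[3]).ravel()
def proj(c,X):
    x=c[0]@(c[1]@np.asarray(X,float)+c[2]);return x[:2]/x[2]
def crop(im,x0,y0,x1,y1,f,name):
    cv2.imwrite(name,cv2.resize(im[y0:y1,x0:x1],None,fx=f,fy=f,interpolation=cv2.INTER_CUBIC))
E
python3 - <<'E'
from h import *
ct,cs=cam("top"),cam("scene")
for z,uv in [(142,(354,261)),(108,(353,261)),(108,(363,210)),(86,(310,267)),(86,(388,283))]: print(z,uv,onz(ct,uv,z).round(1))
print(tri(ct,(354,261),cs,(206,199)).round(1),tri(ct,(363,210),cs,(227,240)).round(1))
crop(cv2.imread("pics/top0.png"),290,165,430,310,5,"pics/topz.png")
crop(cv2.imread("pics/scene0.png"),140,180,300,300,5,"pics/scenez.png")
E
```

```text
142 (354, 261) [ 502.4 -110.7  142. ]
108 (353, 261) [ 503.9 -113.5  108. ]
108 (363, 210) [ 617.7 -137.7  108. ]
86 (310, 267) [490.8 -19.9  86. ]
86 (388, 283) [ 456.4 -194.1   86. ]
[ 502.7 -111.   138.5] [ 618.7 -137.7  104.1]
```

View pics/topz.png

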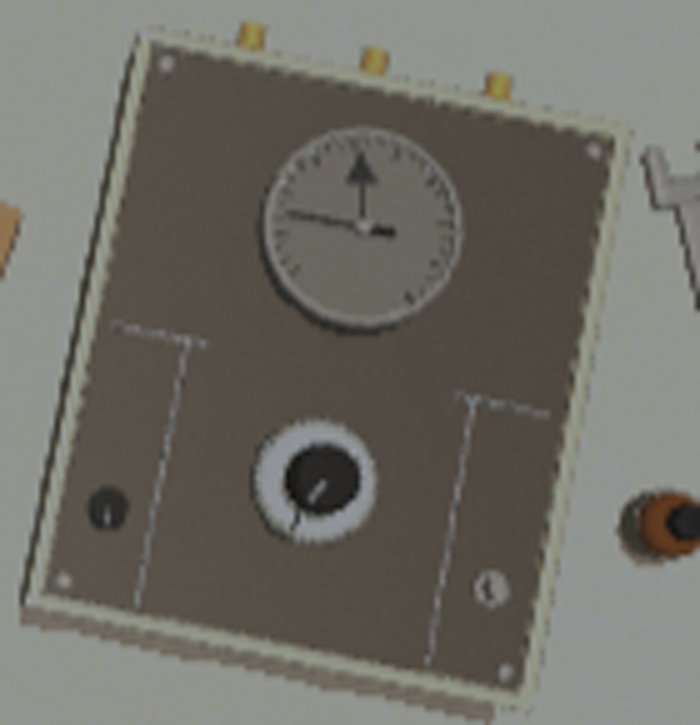

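View pics/scenez.png

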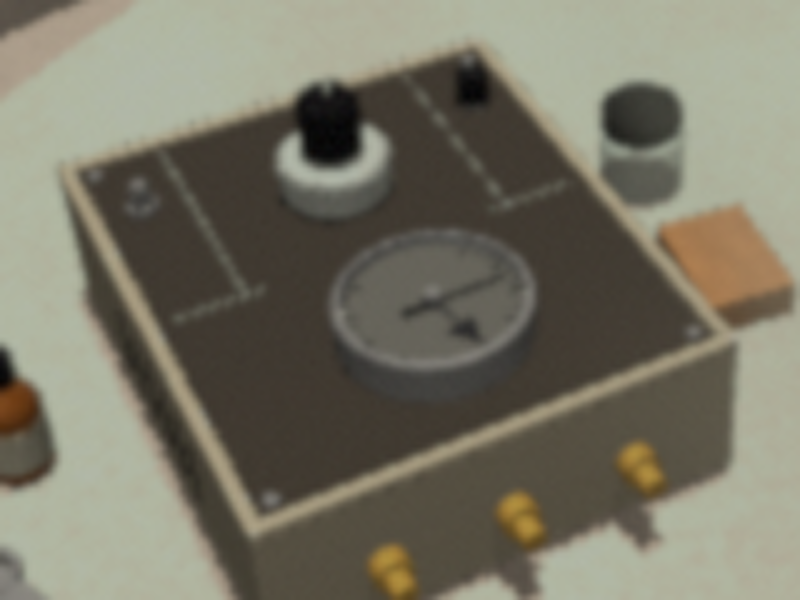

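```bash
cat >> h.py <<'E'
def mv(pos,yaw):
    s=env.state();R=Ro.from_euler("xyz",s["ee_rot"],degrees=True).as_matrix()
    d=R.T@(np.array(pos)-s["ee_pos"]); tgt=Ro.from_euler("xyz",[180,0,yaw],degrees=True).as_matrix()
    tw=Ro.from_matrix(R.T@tgt).as_rotvec(degrees=True)
    print("shift share",(d/500).round(4),"turn share",round(tw[2]/45,4),"rows>=",round(max(np.linalg.norm(d)/41.7,abs(tw[2])/7.16),1))
def st():
    s=env.state();print({k:np.round(s[k],3 if k=='torque' else 2).tolist() for k in ["time_s","qpos","ee_pos","ee_rot","force","torque","gripper_width"]});return s
E
python3 - <<'E'
from h import *
ct,cs=cam("top"),cam("scene")
f=lambda X,Y:(X/5+290-.4,Y/5+165-.4)
k=onz(ct,f(322,480),142);r=onz(ct,f(315,482),108);g=onz(ct,f(364,227),106)
n=onz(ct,f(287,213),106);t=onz(ct,f(361,150),106);m=onz(ct,f(297,530),108)
a=lambda v:np.degrees(np.arctan2(v[1],v[0]))
print(k,r,g,"needle",a(n-g),"set",a(t-g),"mod",a(g-r),np.hypot(*(n-g)[:2]),"mark",a(m-r))
mv([500,-112,260],36)
E
```

```text
[ 503.30018581 -110.71171405  142.        ] [ 503.84892738 -112.57723359  108.        ] [ 617.94726521 -136.66100665  106.        ] needle 79.93745388324035 set 1.1514072242789044 mod -11.91898200602771 35.03574718302043 mark 158.5977579948057
shift share [ 0.8255 -0.5422 -0.0926] turn share -0.2731 rows>= 11.9
```

Emit:
arm_command(
  targets=[
    [0, 0.8255, -0.5422, -0.0926, -0.2731],
    [0, 0.8255, -0.5422, -0.0926, -0.2731],
    [0, 0.8255, -0.5422, -0.0926, -0.2731],
    [0, 0.8255, -0.5422, -0.0926, -0.2731],
    [0, 0.8255, -0.5422, -0.0926, -0.2731],
    [0, 0.8255, -0.5422, -0.0926, -0.2731],
    [0, 0.8255, -0.5422, -0.0926, -0.2731],
    [0, 0.8255, -0.5422, -0.0926, -0.2731],
  ],
)

```text
time_s: 0.82
ee_pos: [412.3, -246.1, 245.0]
ee_rot: [-179.9, -0.0, 36.0]
force: [0.4, -1.0, 0.6]
gripper_width: 91.3
```

Run:
```python
from h import *
st()
mv([500,-112,260],36)
```

```text
{'time_s': 0.82, 'qpos': [-32.24, 8.6, 98.22, 0.04, 73.25, 21.77], 'ee_pos': [412.28, -246.09, 245.01], 'ee_rot': [-179.92, -0.02, 35.98], 'force': [0.44, -0.98, 0.6], 'torque': [-0.026, -0.021, -0.021], 'gripper_width': 91.3}
shift share [ 0.2995 -0.114  -0.0297] turn share -0.0004 rows>= 3.9
```

Emit:
arm_command(
  targets=[
    [0, 0.3, -0.114, -0.03, 0],
    [0, 0.3, -0.114, -0.03, 0],
    [0, 0.3, -0.114, -0.03, 0],
    [0, 0.3, -0.114, -0.03, 0],
    [0, 0.3, -0.114, -0.03, 0],
    [0, 0.3, -0.114, -0.03, 0],
    [0, 0.3, -0.114, -0.03, 0],
  ],
)

```text
time_s: 1.4
ee_pos: [499.7, -112.0, 259.7]
ee_rot: [-179.9, 0.1, 36.0]
force: [0.4, -0.1, 0.2]
gripper_width: 90.8
```

Run:
```python
from h import *
s=st();cw=cam("wrist",s)
im=env.grab_frame("wrist")[:,:,::-1];cv2.imwrite("pics/w1.png",im)
for X in ([503.5,-112,142],[503.5,-112,108],[618,-137,106]):print(proj(cw,X).round(1))
```

```text
{'time_s': 1.4, 'qpos': [-13.93, 11.13, 92.91, 0.02, 76.08, 40.04], 'ee_pos': [499.69, -111.98, 259.68], 'ee_rot': [-179.89, 0.06, 36.02], 'force': [0.37, -0.05, 0.19], 'torque': [-0.034, -0.011, -0.005], 'gripper_width': 90.84}
[288.3 201.8]
[288.  192.7]
[391.6 102.5]
```

View pics/w1.png

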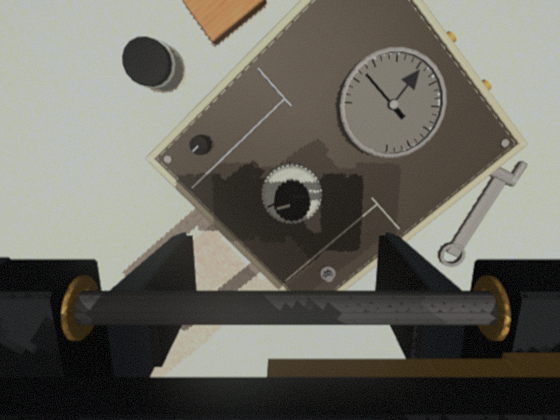

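The wrist view shows the knob top at about (291,200), the ring at about (292,193), the gauge hub at about (393,104), and both hands. Next I'll zoom in and refine.

Run:
```python
from h import *
im=cv2.imread("pics/w1.png");crop(im,240,40,460,240,3,"pics/w1g.png")
crop(cv2.convertScaleAbs(im,alpha=2.2),250,150,340,240,6,"pics/w1k.png")
```

```text
(no output)
```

View pics/w1g.png

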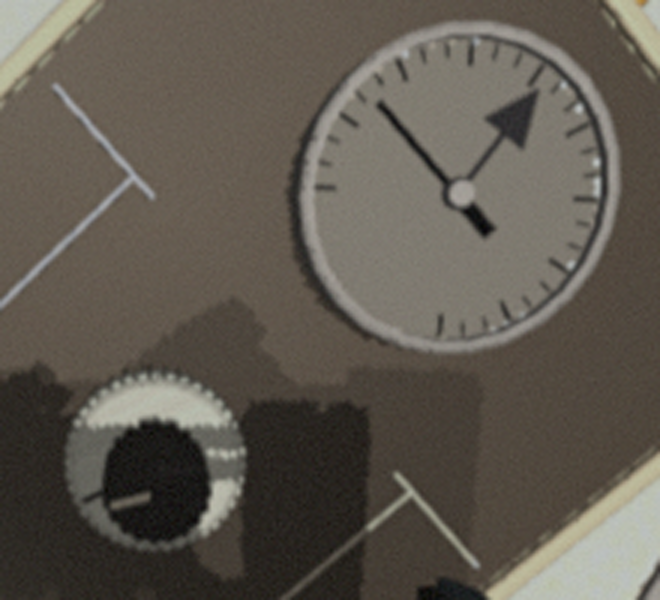

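View pics/w1k.png

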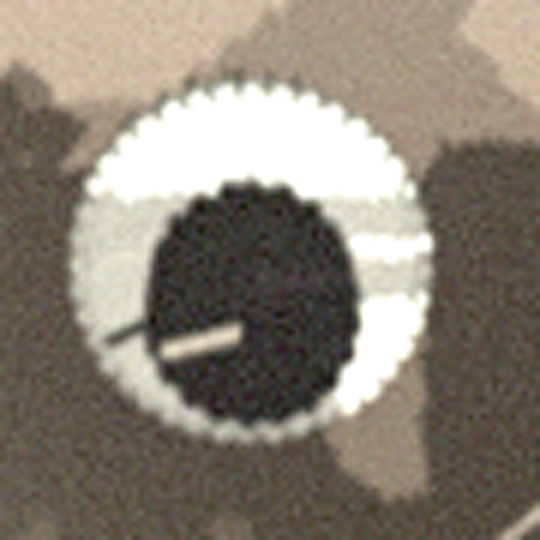

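Run:
```python
from h import *
s=st();cw=cam("wrist",s);ct=cam("top")
a=lambda v:np.degrees(np.arctan2(v[1],v[0]))
k=onz(cw,(292.1,202.7),142);r=onz(cw,(291.9,193.6),108)
h=lambda X,Y:(X/3+240-.33,Y/3+40-.33)
g=onz(cw,h(461,193),107);n=onz(cw,h(379,102),106);t=onz(cw,h(539,90),107)
print(k,r,g,"needle",a(n-g),"set",a(t-g),a(n-g)-a(t-g),np.hypot(*(n-g)[:2]),np.hypot(*(t-g)[:2]),a(g-r))
print(tri(ct,(354,260.6),cw,(292.1,202.7)),tri(ct,(352.6,261.0),cw,(291.9,193.6)),tri(ct,(362.4,210),cw,h(461,193)))
mv([503.8,-113,150],36)
```

```text
{'time_s': 1.45, 'qpos': [-14.0, 11.11, 92.92, 0.03, 76.08, 40.05], 'ee_pos': [499.45, -112.54, 259.75], 'ee_rot': [-179.89, 0.05, 35.94], 'force': [-0.59, 0.7, -0.58], 'torque': [-0.061, 0.005, -0.006], 'gripper_width': 91.2}
[ 504.46186512 -115.51062972  142.        ] [ 504.66330888 -115.85446186  108.        ] [ 617.51004352 -139.53437963  107.        ] needle 81.13369566210011 set 0.5931712710141523 80.54052439108595 34.32638778544329 33.406812118200875 -11.851076033069273
[ 503.61347061 -112.79197109  138.28969184] [ 504.04744071 -114.16005386  104.22660921] [ 612.90244127 -131.74392234  138.54645253]
shift share [0.0067 0.0063 0.2195] turn share -0.0013 rows>= 2.6
```

Emit:
arm_command(
  targets=[
    [0, 0.0075, 0.007, 0.08, 0],
    [0, 0.0075, 0.007, 0.15, 0],
    [0, 0.0075, 0.007, 0.2, 0],
    [0, 0.0075, 0.007, 0.2, 0],
  ],
)

```text
time_s: 1.78
ee_pos: [499.7, -113.6, 154.7]
ee_rot: [-179.4, 0.5, 35.8]
force: [-0.4, 0.7, 0.4]
gripper_width: 91.4
```

Run:
```python
from h import *
s=st();cw=cam("wrist",s)
im=env.grab_frame("wrist")[:,:,::-1];cv2.imwrite("pics/w2.png",im)
for X in ([504,-113.7,142],[504,-113.7,108],s["ee_pos"]):print(proj(cw,X).round(1))
```

```text
{'time_s': 1.78, 'qpos': [-14.1, 15.83, 102.38, 0.01, 62.57, 40.09], 'ee_pos': [499.74, -113.63, 154.71], 'ee_rot': [-179.39, 0.5, 35.8], 'force': [-0.35, 0.67, 0.45], 'torque': [0.011, -0.032, 0.016], 'gripper_width': 91.42}
[290.4 248.2]
[290.2 228. ]
[285.4 263.8]
```

View pics/w2.png

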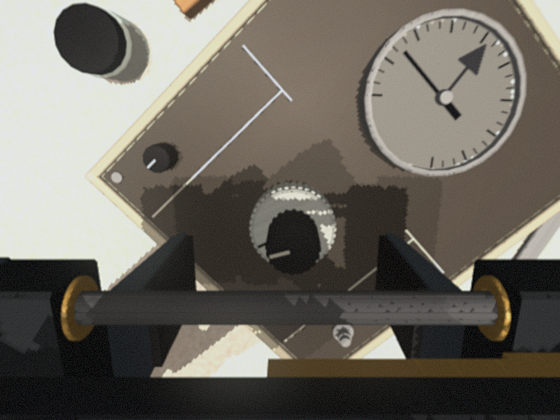

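Run:
```python
from h import *
s=st();mv([504.5,-114.7,116],36)
```

```text
{'time_s': 1.83, 'qpos': [-14.08, 15.7, 102.09, 0.02, 62.68, 40.1], 'ee_pos': [501.85, -113.94, 157.66], 'ee_rot': [-179.62, 0.29, 35.81], 'force': [-0.82, -0.24, 0.87], 'torque': [-0.025, -0.019, 0.036], 'gripper_width': 90.99}
shift share [0.0038 0.0049 0.0833] turn share -0.0042 rows>= 1.0
```

Emit:
arm_command(
  targets=[
    [0, 0.004, 0.005, 0.015, 0],
    [0, 0.004, 0.005, 0.015, 0],
    [0, 0.004, 0.005, 0.015, 0],
  ],
)

```text
time_s: 2.08
ee_pos: [505.6, -115.5, 151.3]
ee_rot: [-179.7, 0.2, 35.8]
force: [-0.1, 0.7, -0.6]
gripper_width: 91.2
```

Run:
```python
from h import *
s=st();mv([504.5,-114.7,116],36)
```

```text
{'time_s': 2.08, 'qpos': [-14.15, 16.32, 102.22, 0.02, 61.81, 40.09], 'ee_pos': [505.64, -115.49, 151.26], 'ee_rot': [-179.72, 0.21, 35.76], 'force': [-0.15, 0.74, -0.62], 'torque': [-0.003, -0.027, -0.02], 'gripper_width': 91.15}
shift share [-0.0007 -0.0023  0.0705] turn share -0.0054 rows>= 0.8
```

Emit:
arm_command(
  targets=[
    [0.3, -0.001, -0.002, 0.03, -0.005],
    [0.5, -0.001, -0.002, 0.07, -0.005],
    [0.5, -0.001, -0.002, 0.07, -0.005],
    [0.5, -0.001, -0.002, 0.07, -0.005],
    [0.5, -0.001, -0.002, 0.07, -0.005],
  ],
  squeeze=5,
)

```text
time_s: 2.5
ee_pos: [505.4, -115.2, 117.7]
ee_rot: [-179.8, 0.1, 36.0]
force: [-0.4, -0.8, -0.1]
gripper_width: 60.9
```

Run:
```python
from h import *
s=st();cw=cam("wrist",s)
im=env.grab_frame("wrist")[:,:,::-1];cv2.imwrite("pics/w3.png",im)
for X in ([504.5,-114.7,142],[504.5,-114.7,108],s["ee_pos"]):print(proj(cw,X).round(1))
s=st()
```

```text
{'time_s': 2.5, 'qpos': [-14.12, 18.14, 105.04, 0.02, 57.02, 39.89], 'ee_pos': [505.4, -115.17, 117.67], 'ee_rot': [-179.83, 0.12, 35.98], 'force': [-0.45, -0.76, -0.12], 'torque': [-0.032, -0.016, -0.059], 'gripper_width': 60.86}
[283.2 287.1]
[283.7 257.2]
[285.4 263.8]
{'time_s': 2.55, 'qpos': [-14.12, 18.13, 105.04, 0.02, 57.01, 39.89], 'ee_pos': [505.51, -115.16, 117.78], 'ee_rot': [-179.85, 0.11, 35.99], 'force': [0.2, -0.14, 0.53], 'torque': [-0.011, 0.055, 0.071], 'gripper_width': 56.64}
```

View pics/w3.png

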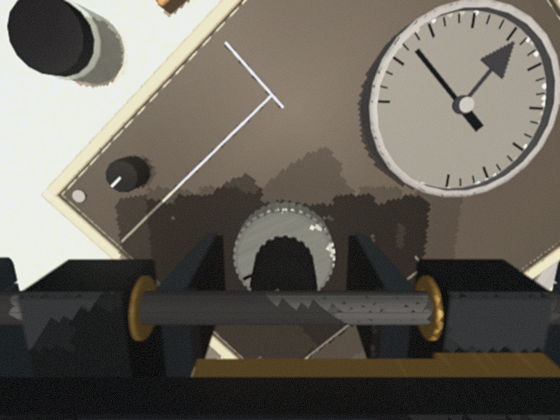

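The view shows the knob centred between the fingers at column 285, and the gauge hub is at (466,104). I'll close gently and check the side force.

Emit:
arm_command(
  targets=[
    [1, 0, 0, 0.003, 0],
    [1, 0, 0, 0.003, 0],
    [1, 0, 0, 0.003, 0],
    [1, 0, 0, 0.003, 0],
    [1, 0, 0, 0.003, 0],
    [1, 0, 0, 0.003, 0],
    [1, 0, 0, 0.003, 0],
  ],
  squeeze=5,
)

```text
time_s: 3.13
ee_pos: [505.0, -114.3, 116.6]
ee_rot: [-179.7, 0.1, 36.0]
force: [-2.6, 5.3, 5.9]
gripper_width: 30.0
```

Run:
```python
from h import *
s=st()
```

```text
{'time_s': 3.13, 'qpos': [-14.08, 18.18, 105.16, 0.11, 56.91, 39.89], 'ee_pos': [505.02, -114.29, 116.6], 'ee_rot': [-179.74, 0.1, 35.97], 'force': [-2.63, 5.34, 5.95], 'torque': [0.82, 0.44, 0.009], 'gripper_width': 30.0}
```

Emit:
arm_command(
  targets=[
    [1, 0, -0.0005, 0, 0],
    [1, 0, -0.0005, 0, 0],
    [1, 0, -0.0005, 0, 0],
    [1, 0, -0.0005, 0, 0],
  ],
  squeeze=20,
)

```text
time_s: 3.47
ee_pos: [505.0, -114.2, 116.6]
ee_rot: [-179.8, 0.1, 36.0]
force: [-1.3, 0.7, 2.6]
gripper_width: 29.4
```

Run:
```python
from h import *
s=st()
```

```text
{'time_s': 3.47, 'qpos': [-14.07, 18.17, 105.18, 0.1, 56.9, 39.9], 'ee_pos': [504.97, -114.22, 116.62], 'ee_rot': [-179.76, 0.1, 35.97], 'force': [-1.34, 0.67, 2.59], 'torque': [0.189, 0.104, -0.017], 'gripper_width': 29.36}
```

Emit:
arm_command(
  targets=[
    [1, 0, 0, 0, 0.1],
    [1, 0, 0, 0, 0.2],
    [1, 0, 0, 0, 0.32],
    [1, 0, 0, 0, 0.44],
    [1, 0, 0, 0, 0.56],
    [1, 0, 0, 0, 0.68],
    [1, 0, 0, 0, 0.78],
    [1, 0, 0, 0, 0.84],
  ],
)

```text
time_s: 4.13
ee_pos: [505.2, -114.9, 116.6]
ee_rot: [-179.9, 0.2, -2.0]
force: [-0.2, -0.3, 1.0]
gripper_width: 29.2
```

Run:
```python
from h import *
s=st();cw=cam("wrist",s)
im=env.grab_frame("wrist")[:,:,::-1];cv2.imwrite("pics/w4.png",im)
s=st()
```

```text
{'time_s': 4.13, 'qpos': [-14.1, 18.19, 105.16, 0.02, 56.86, 77.89], 'ee_pos': [505.21, -114.9, 116.61], 'ee_rot': [-179.94, 0.2, -2.0], 'force': [-0.17, -0.31, 1.0], 'torque': [0.027, 0.138, 0.037], 'gripper_width': 29.2}
{'time_s': 4.18, 'qpos': [-14.1, 18.18, 105.16, 0.03, 56.86, 77.92], 'ee_pos': [505.2, -114.89, 116.64], 'ee_rot': [-179.93, 0.2, -2.04], 'force': [-0.63, -0.01, 1.35], 'torque': [-0.032, 0.16, -0.022], 'gripper_width': 29.41}
```

View pics/w4.png

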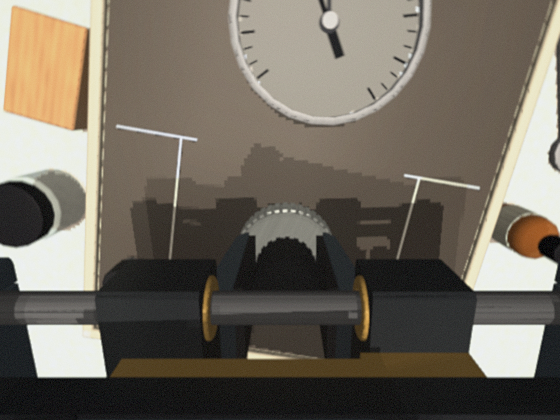

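Run:
```python
from h import *
cw=cam("wrist",env.state())
crop(cv2.imread("pics/w4.png"),220,0,440,130,3.5,"pics/w4g.png")
a=lambda v:np.degrees(np.arctan2(v[1],v[0]))
g=onz(cw,(330,20.5),107);t=onz(cw,(339.5,56),106);print(g,a(g-t))
```

```text
[ 617.46366206 -139.01162532  107.        ] 16.80208263025523
```

View pics/w4g.png

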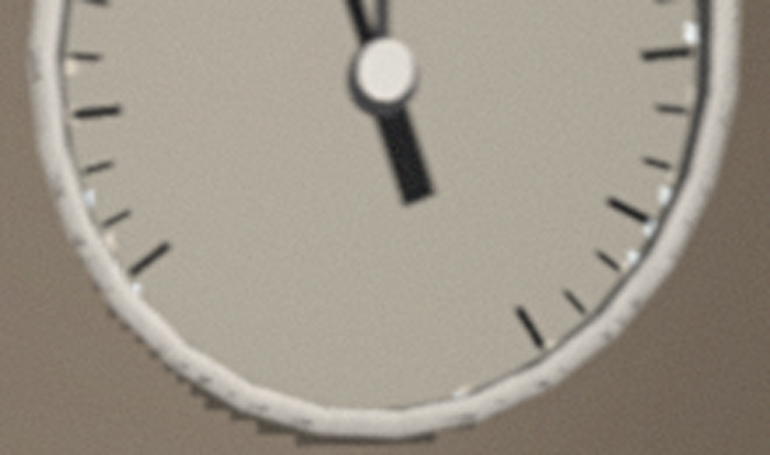

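Emit:
arm_command(
  targets=[
    [1, 0, 0, 0, 0.08],
    [1, 0, 0, 0, 0.16],
    [1, 0, 0, 0, 0.23],
    [1, 0, 0, 0, 0.23],
    [1, 0, 0, 0, 0.23],
    [1, 0, 0, 0, 0.23],
  ],
)

```text
time_s: 4.68
ee_pos: [505.2, -115.1, 116.6]
ee_rot: [-180.0, 0.2, -12.3]
force: [-1.3, -0.5, 2.2]
gripper_width: 29.4
```

Run:
```python
from h import *
st();im=env.grab_frame("wrist")[:,:,::-1];cv2.imwrite("pics/w5.png",im);crop(im,220,0,440,130,3.5,"pics/w5g.png")
im=env.grab_frame("scene")[:,:,::-1];crop(im,180,210,270,280,8,"pics/s5g.png")
```

```text
{'time_s': 4.68, 'qpos': [-14.11, 18.18, 105.16, 0.01, 56.86, 88.19], 'ee_pos': [505.2, -115.08, 116.63], 'ee_rot': [-179.99, 0.2, -12.3], 'force': [-1.34, -0.5, 2.17], 'torque': [0.174, 0.202, -0.054], 'gripper_width': 29.41}
```

View pics/w5g.png

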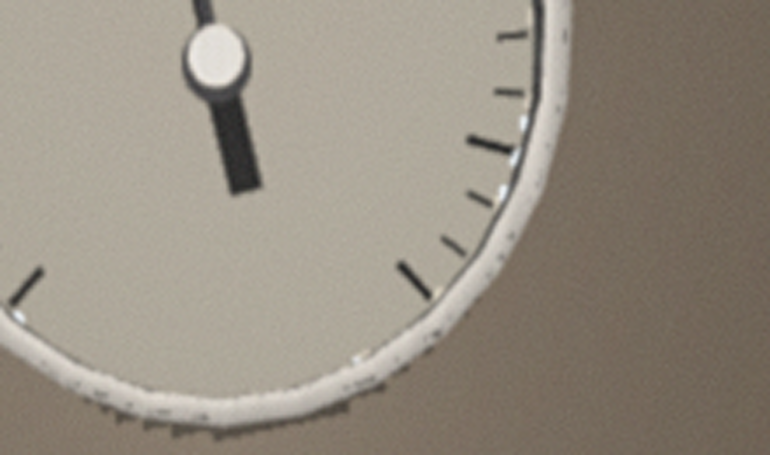

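View pics/s5g.png

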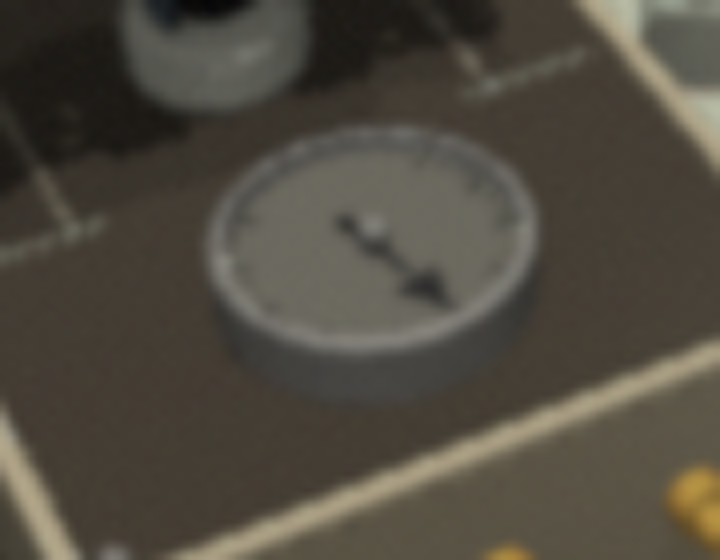

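Emit:
arm_command(
  targets=[
    [0.45, 0, 0, 0, 0],
    [0.45, 0, 0, 0, 0],
    [0.45, 0, 0, -0.07, 0],
    [0.45, 0, 0, -0.15, 0],
    [0.45, 0, 0, -0.22, 0],
    [0.45, 0, 0, -0.22, 0],
    [0.45, 0, 0, -0.22, 0],
    [0.45, 0, 0, -0.22, 0],
  ],
)

```text
time_s: 5.45
ee_pos: [505.2, -115.1, 226.0]
ee_rot: [-180.0, 0.3, -12.3]
force: [0.3, -0.9, -0.5]
gripper_width: 49.9
```

Run:
```python
from h import *
s=st();cw=cam("wrist",s);im=env.grab_frame("wrist")[:,:,::-1];cv2.imwrite("pics/w6.png",im)
g=proj(cw,[617.5,-139.3,107]);print(g);x,y=map(int,g);x0,y0=x-50,max(0,y-50);print(x0,y0);crop(im,x0,y0,x0+100,y0+100,6,"pics/w6g.png")
```

```text
{'time_s': 5.45, 'qpos': [-14.11, 12.86, 95.55, 0.0, 71.84, 88.2], 'ee_pos': [505.16, -115.08, 225.96], 'ee_rot': [-179.99, 0.25, -12.31], 'force': [0.32, -0.89, -0.51], 'torque': [0.043, 0.055, 0.019], 'gripper_width': 49.87}
[284.40167306  52.66087494]
234 2
```

View pics/w6.png

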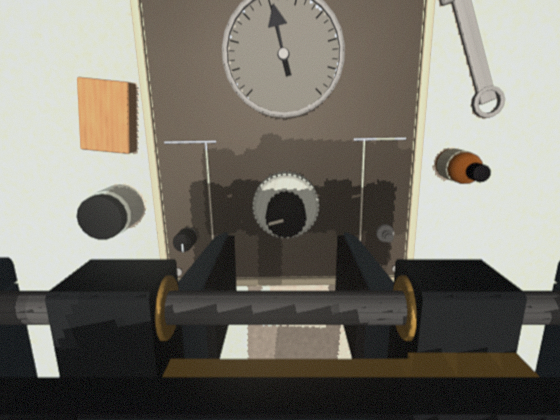

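View pics/w6g.png

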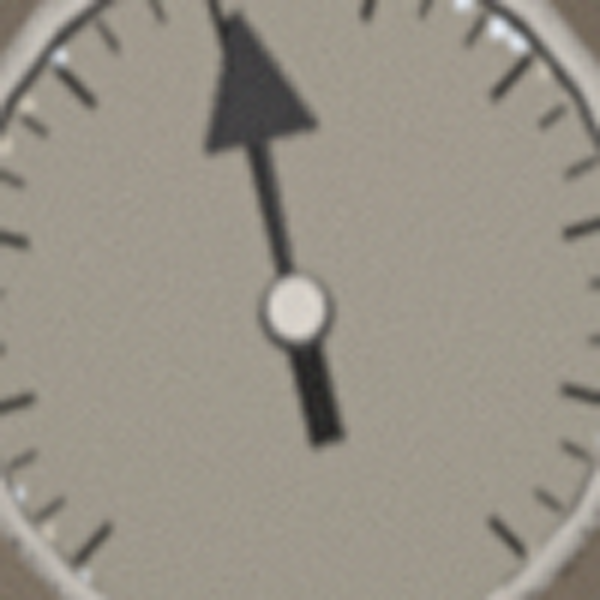

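Emit:
arm_command(
  targets=[
    [0.45, 0.07, 0, 0, 0],
    [0.45, 0.112, 0, 0.07, 0],
    [0.45, 0.112, 0, 0.15, 0],
    [0.45, 0.112, 0, 0.15, 0],
    [0.45, 0.112, 0, 0.15, 0],
    [0.45, 0.112, 0, 0.15, 0],
    [0.45, 0.112, 0, 0.15, 0],
  ],
)

```text
time_s: 6.08
ee_pos: [560.0, -127.0, 152.0]
ee_rot: [-180.0, 0.1, -12.3]
force: [0.6, 0.2, 0.1]
gripper_width: 50.0
```

Run:
```python
from h import *
s=st();cw=cam("wrist",s);im=env.grab_frame("wrist")[:,:,::-1];cv2.imwrite("pics/w7.png",im)
g=proj(cw,[617.5,-139.3,107]);print(g);x,y=map(int,g);x0,y0=x-72,max(0,y-72);print(x0,y0);crop(im,x0,y0,x0+144,y0+130,5,"pics/w7g.png")
```

```text
{'time_s': 6.08, 'qpos': [-13.93, 20.91, 95.09, 0.01, 64.14, 88.38], 'ee_pos': [560.03, -127.05, 152.03], 'ee_rot': [-179.99, 0.14, -12.32], 'force': [0.58, 0.2, 0.15], 'torque': [0.049, 0.04, -0.024], 'gripper_width': 49.99}
[284.17059562 138.59100126]
212 66
```

View pics/w7g.png

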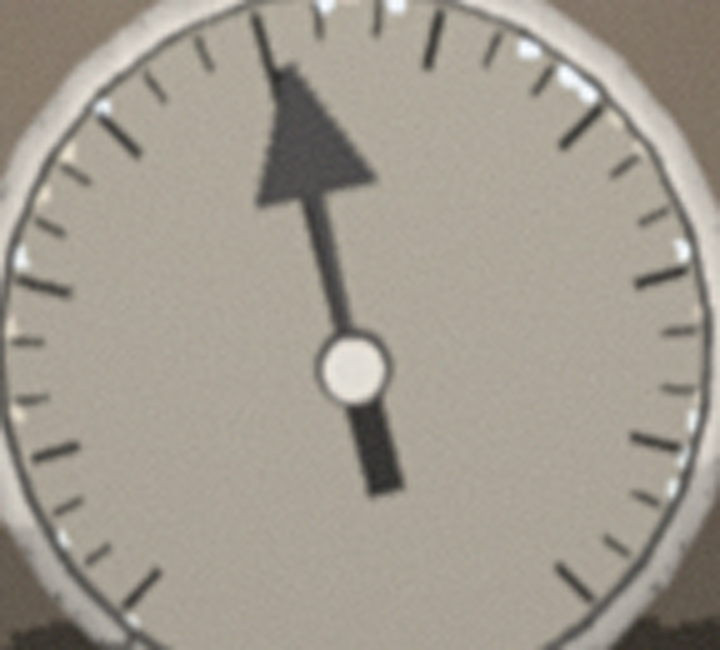

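Run:
```python
from h import *
im=cv2.imread("pics/w7.png")
crop(im,255,70,300,110,16,"pics/w7t.png")
```

```text
(no output)
```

View pics/w7t.png

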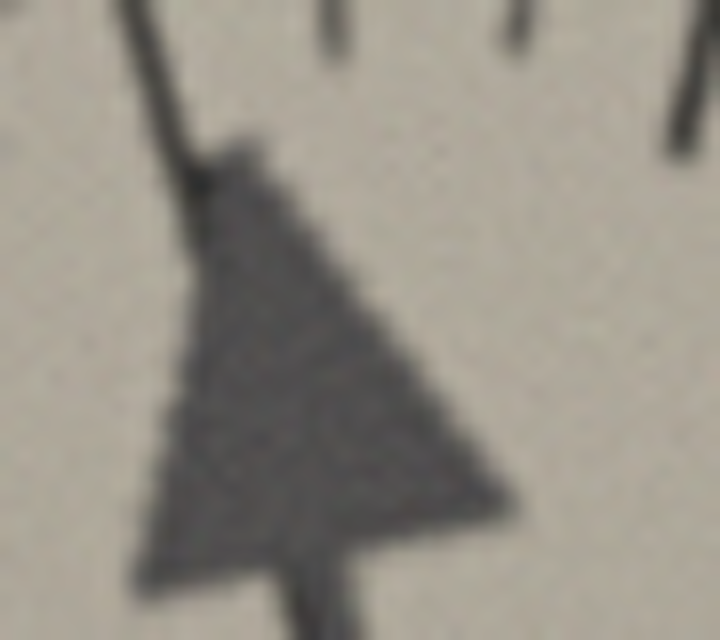

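The needle tip shows just left of the arrow head, at (267,82.5), and the set tip is at (270.3,79). So the needle is about 3° short. I'll regrip the knob and turn it about 1.8° more.

Emit:
arm_command(
  targets=[
    [0.45, 0, 0, -0.03, 0],
    [0.45, -0.06, 0, -0.03, 0],
    [0.45, -0.112, 0, -0.03, 0],
    [0.45, -0.112, 0, -0.03, 0],
    [0.45, -0.112, 0, -0.03, 0],
    [0.45, -0.112, 0, 0.03, 0],
    [0.45, -0.112, 0, 0.07, 0],
    [0.45, -0.112, 0, 0.07, 0],
  ],
)

```text
time_s: 6.8
ee_pos: [504.1, -114.8, 115.0]
ee_rot: [-180.0, 0.4, -12.3]
force: [-0.9, 0.1, -0.3]
gripper_width: 50.2
```

Run:
```python
from h import *
s=st();mv([505.2,-115.0,116.6],-12.3)
```

```text
{'time_s': 6.8, 'qpos': [-14.11, 18.28, 105.3, 0.0, 56.81, 88.2], 'ee_pos': [504.07, -114.81, 114.99], 'ee_rot': [-179.99, 0.38, -12.31], 'force': [-0.91, 0.12, -0.32], 'torque': [0.029, 0.087, 0.017], 'gripper_width': 50.17}
shift share [ 0.0023 -0.0001 -0.0032] turn share -0.0002 rows>= 0.0
```

Emit:
arm_command(
  targets=[
    [1, 0.001, 0, -0.003, 0],
    [1, 0.001, 0, -0.003, 0],
    [1, 0.001, 0, -0.003, 0],
    [1, 0.001, 0, -0.003, 0],
    [1, 0.001, 0, -0.003, 0],
    [1, 0.001, 0, -0.003, 0],
    [1, 0.001, 0, -0.003, 0],
  ],
  squeeze=10,
)

```text
time_s: 7.38
ee_pos: [506.0, -115.3, 117.9]
ee_rot: [-180.0, 0.2, -12.3]
force: [0.7, -0.8, 6.2]
gripper_width: 29.6
```

Run:
```python
from h import *
s=st()
```

```text
{'time_s': 7.38, 'qpos': [-14.11, 18.15, 104.99, 0.0, 57.02, 88.21], 'ee_pos': [505.95, -115.27, 117.87], 'ee_rot': [-179.99, 0.16, -12.31], 'force': [0.69, -0.81, 6.17], 'torque': [-0.03, -0.106, 0.017], 'gripper_width': 29.58}
```

Emit:
arm_command(
  targets=[
    [1, 0, 0, 0, 0],
    [1, 0, 0, 0, 0.02],
    [1, 0, 0, 0, 0.041],
    [1, 0, 0, 0, 0.041],
    [1, 0, 0, 0, 0.041],
    [1, 0, 0, 0, 0.041],
  ],
  squeeze=20,
)

```text
time_s: 7.88
ee_pos: [505.9, -115.3, 117.9]
ee_rot: [180.0, 0.2, -14.2]
force: [0.5, -1.3, 1.4]
gripper_width: 29.7
```

Run:
```python
from h import *
s=st()
```

```text
{'time_s': 7.88, 'qpos': [-14.11, 18.15, 104.99, -0.0, 57.02, 90.06], 'ee_pos': [505.94, -115.34, 117.93], 'ee_rot': [180.0, 0.16, -14.17], 'force': [0.54, -1.27, 1.41], 'torque': [-0.063, -0.026, 0.016], 'gripper_width': 29.67}
```

Turned 1.86°. I'll release and look from above the gauge again.

Emit:
arm_command(
  targets=[
    [0.45, 0, 0, 0, 0],
    [0.45, 0, 0, 0, 0],
    [0.45, 0, 0, -0.07, 0],
    [0.45, 0, 0, -0.1, 0],
    [0.45, 0.06, 0, -0.1, 0],
    [0.45, 0.112, 0, -0.1, 0],
    [0.45, 0.112, 0, -0.08, 0],
    [0.45, 0.112, 0, -0.08, 0],
  ],
)

```text
time_s: 8.55
ee_pos: [559.6, -128.8, 155.6]
ee_rot: [-180.0, 0.4, -14.2]
force: [-0.2, -0.1, -0.5]
gripper_width: 50.4
```

Emit:
arm_command(
  targets=[
    [0.45, 0, 0, 0, 0],
    [0.45, 0, 0, 0, 0],
  ],
)

```text
time_s: 8.72
ee_pos: [558.1, -128.4, 154.7]
ee_rot: [-180.0, 0.6, -14.2]
force: [-0.2, 0.2, 0.1]
gripper_width: 50.0
```

Run:
```python
from h import *
s=st();cw=cam("wrist",s);im=env.grab_frame("wrist")[:,:,::-1];cv2.imwrite("pics/w8.png",im)
g=proj(cw,[617.5,-139.3,107]);print(g);x,y=map(int,g);x0,y0=x-40,max(0,y-70);print(x0,y0);crop(im,x0,y0,x0+80,y0+100,6,"pics/w8g.png")
```

```text
{'time_s': 8.72, 'qpos': [-14.11, 20.88, 94.73, 0.01, 64.99, 90.05], 'ee_pos': [558.14, -128.43, 154.68], 'ee_rot': [-180.0, 0.59, -14.17], 'force': [-0.25, 0.23, 0.14], 'torque': [0.052, 0.024, -0.025], 'gripper_width': 49.95}
[277.79594982 135.12992827]
237 65
```

View pics/w8g.png

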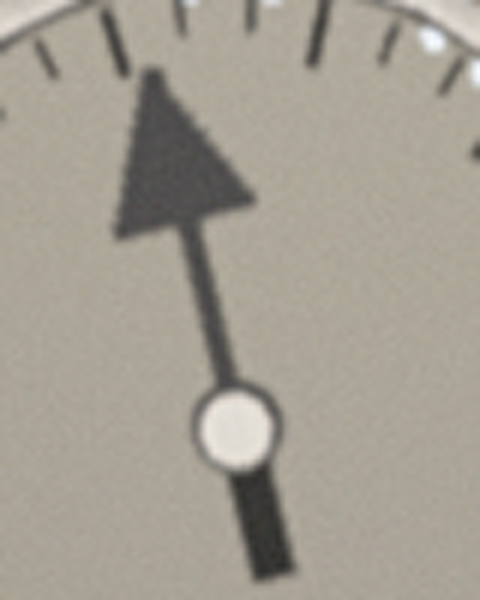

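```bash
cat > ang.py <<'E'
from h import *
import sys,json
def fit(im,cw,z,g,r0,r1,ang,w):
    # weighted darkness points within sector, in world coords
    c=proj(cw,[*g,z]); H=np.arange(int(c[0])-70,int(c[0])+70);V=np.arange(max(0,int(c[1])-75),int(c[1])+75)
    gray=im.astype(float).mean(2);P=[]
    for v in V:
        for u in H:
            X=onz(cw,(u,v),z)[:2]-g;r=np.hypot(*X);d=(np.degrees(np.arctan2(X[1],X[0]))-ang+180)%360-180
            if r0<r<r1 and abs(d)*r*np.pi/180<w:P.append((*X,gray[v,u]))
    P=np.array(P);bg=np.percentile(P[:,2],80);wt=np.clip(bg-12-P[:,2],0,None)
    m=(P[:,:2]*wt[:,None]).sum(0)/wt.sum();Q=P[:,:2]-m;C=(Q*wt[:,None]).T@Q
    e=np.linalg.eigh(C)[1][:,1];
    if e@np.array([np.cos(np.radians(ang)),np.sin(np.radians(ang))])<0:e=-e
    return np.degrees(np.arctan2(e[1],e[0])),np.degrees(np.arctan2(m[1],m[0])),m
E
python3 - <<'E'
from ang import *
s=env.state();cw=cam("wrist",s);im=cv2.imread("pics/w8.png")
gp=(236/6+237-.4,428/6+65-.4);g=onz(cw,gp,107)[:2];print(g)
print("set shaft",fit(im,cw,106.5,g,6,17,0,4));print("tail",fit(im,cw,106,g,6,13.5,180,4.5))
print("set full",fit(im,cw,106.5,g,6,35,0,9))
E
```

```text
[ 617.68875369 -138.17454575]
set shaft (np.float64(-0.3126763911020645), np.float64(-1.286253316424147), array([11.48283999, -0.25782567]))
tail (np.float64(179.05773476205903), np.float64(-179.40711091618158), array([-9.68682804, -0.10024158]))
set full (np.float64(0.8561704074371658), np.float64(-0.3629061765601454), array([22.57984698, -0.14302058]))
```

Run:
```python
from ang import *
def run(name,s,hub,na):
    cw=cam("wrist",s);im=cv2.imread(name);g=onz(cw,hub,107)[:2]
    a=fit(im,cw,106.5,g,6,17,0,4);b=fit(im,cw,106,g,6,13.5,na+180,4.5);c=fit(im,cw,106.5,g,6,35,0,9)
    print(name,g.round(1),"shaft",np.round([*a[:2],*a[2]],2),"tail",np.round([*b[:2],*b[2]],2),"full",np.round([*c[:2],*c[2]],2))
    if na>30: d=fit(im,cw,106,g,6,33,na,4);print("needle",np.round([*d[:2],*d[2]],2))
run("pics/w7.png",dict(ee_pos=[560.03,-127.05,152.03],ee_rot=[-179.99,.14,-12.32]),(282.5,139.2),0)
run("pics/w8.png",env.state(),(276,136),0)
run("pics/w3.png",dict(ee_pos=[505.4,-115.17,117.67],ee_rot=[-179.83,.12,35.98]),(466,104),81)
run("pics/w2.png",dict(ee_pos=[500.5,-113.63,156],ee_rot=[-179.5,.4,35.8]),(446,97.5),81)
run("pics/w1.png",dict(ee_pos=[499.7,-112.0,259.7],ee_rot=[-179.89,.06,36.02]),(393.3,104),81)
im=cv2.imread("pics/w8.png");crop(im,250,65,295,105,16,"pics/w8t.png")
```

```text
pics/w7.png [ 617.4 -138.3] shaft [ 1.47  2.59 11.79  0.53] tail [-177.7  -177.86   -9.66   -0.36] full [ 0.09  0.69 22.54  0.27]
pics/w8.png [ 617.6 -138.2] shaft [-0.31 -1.14 11.53 -0.23] tail [ 1.7869e+02 -1.7955e+02 -9.6800e+00 -8.0000e-02] full [ 0.86 -0.29 22.63 -0.11]
pics/w3.png [ 618.7 -139.2] shaft [-0.5   6.99 11.39  1.4 ] tail [ -95.36 -110.76   -3.4    -8.98] full [-0.2   3.54 22.2   1.37]
needle [79.83 85.12  1.66 19.44]
pics/w2.png [ 620.1 -140.2] shaft [-0.31  7.69 11.49  1.55] tail [ -95.98 -108.56   -3.06   -9.11] full [ 0.7   3.99 22.54  1.57]
needle [79.75 84.08  2.01 19.44]
pics/w1.png [ 618.2 -139. ] shaft [-0.21  3.71 11.48  0.74] tail [-101.16 -105.85   -2.61   -9.19] full [ 0.96  1.96 22.55  0.77]
needle [79.99 82.63  2.51 19.43]
```

View pics/w8t.png

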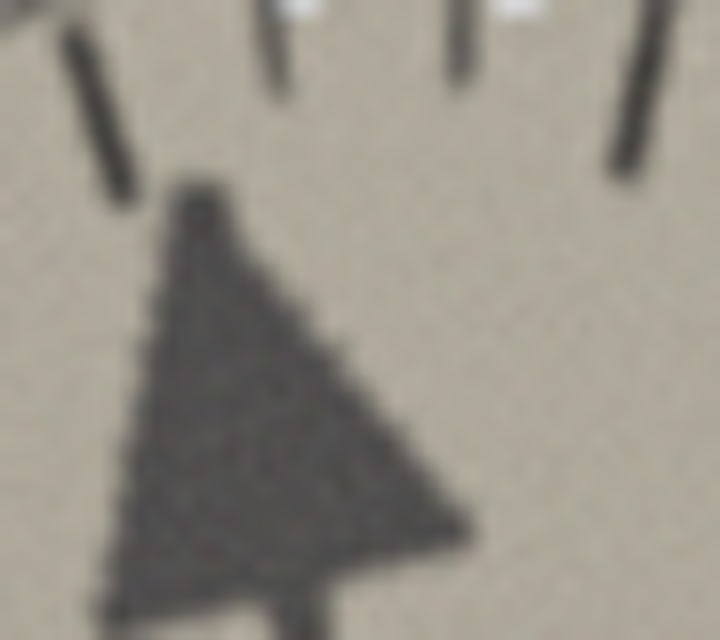

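The tail and shaft fits put the needle within about 1° of the set hand, and the joint count gives 80.2° turned against about 80.0° needed. At the tip (262,77) the needle sits centred under the arrow. Now the ring.

Run:
```python
from h import *
s=st();mv([504.2,-115.1,170],20)
```

```text
{'time_s': 8.77, 'qpos': [-14.11, 20.85, 94.7, 0.01, 64.97, 90.05], 'ee_pos': [558.48, -128.49, 155.15], 'ee_rot': [-180.0, 0.52, -14.16], 'force': [0.22, 0.41, 0.06], 'torque': [0.083, 0.019, -0.032], 'gripper_width': 49.77}
shift share [-0.1121  0.0006 -0.0287] turn share -0.7592 rows>= 4.8
```

Emit:
arm_command(
  targets=[
    [0.25, -0.03, 0.0006, -0.029, -0.1],
    [0.25, -0.112, 0.0006, -0.029, -0.3],
    [0.25, -0.112, 0.0006, -0.029, -0.5],
    [0.25, -0.112, 0.0006, -0.029, -0.7],
    [0.25, -0.112, 0.0006, -0.029, -0.9],
    [0.25, -0.112, 0.0006, -0.029, -0.95],
    [0.25, -0.112, 0.0006, -0.029, -0.95],
    [0.25, -0.112, 0.0006, -0.029, -0.95],
  ],
)

```text
time_s: 9.43
ee_pos: [503.6, -115.0, 170.6]
ee_rot: [-179.7, 0.4, 28.6]
force: [-0.6, 0.1, 0.5]
gripper_width: 68.3
```

Run:
```python
from h import *
s=st();mv([504.2,-115.1,165],50)
```

```text
{'time_s': 9.43, 'qpos': [-14.14, 15.23, 100.71, 0.01, 64.56, 47.24], 'ee_pos': [503.64, -114.98, 170.63], 'ee_rot': [-179.66, 0.36, 28.62], 'force': [-0.58, 0.08, 0.52], 'torque': [-0.013, -0.031, 0.023], 'gripper_width': 68.3}
shift share [0.0009 0.0008 0.0112] turn share -0.4751 rows>= 3.0
```

Emit:
arm_command(
  targets=[
    [0.25, 0.0005, 0, 0.011, -0.15],
    [0.25, 0.0005, 0, 0.011, -0.3],
    [0.25, 0.0005, 0, 0.011, -0.48],
    [0.25, 0.0005, 0, 0.011, -0.48],
    [0.25, 0.0005, 0, 0.011, -0.48],
    [0.25, 0.0005, 0, 0.011, -0.48],
  ],
)

```text
time_s: 9.93
ee_pos: [503.7, -114.8, 165.3]
ee_rot: [-179.6, 0.2, 50.0]
force: [-0.8, -0.4, 0.3]
gripper_width: 68.4
```

Run:
```python
from h import *
s=st();mv([504.2,-115.1,100],50)
im=env.grab_frame("wrist")[:,:,::-1];cv2.imwrite("pics/w9.png",im)
```

```text
{'time_s': 9.93, 'qpos': [-14.12, 15.48, 101.18, 0.01, 63.82, 25.84], 'ee_pos': [503.69, -114.79, 165.33], 'ee_rot': [-179.56, 0.21, 50.04], 'force': [-0.83, -0.45, 0.34], 'torque': [0.004, -0.045, 0.016], 'gripper_width': 68.43}
shift share [0.0007 0.0022 0.1306] turn share 0.001 rows>= 1.6
```

View pics/w9.png

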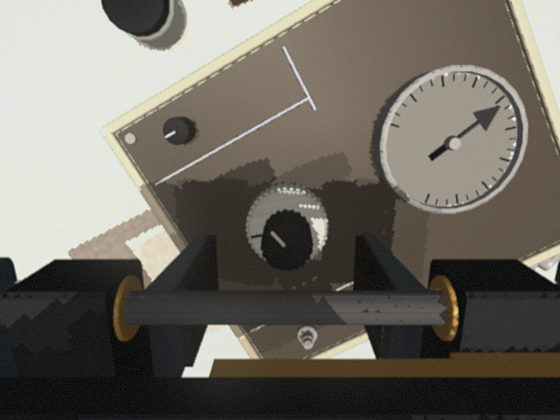

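The ring is centred at column 287 between the jaws, and its mark is at about (258,237). Descending.

Emit:
arm_command(
  targets=[
    [0.25, 0.0005, 0.0005, 0.05, 0],
    [0.25, 0.0005, 0.0005, 0.09, 0],
    [0.25, 0.0005, 0.0005, 0.12, 0],
    [0.25, 0.0005, 0.0005, 0.135, 0],
    [0.25, 0.0005, 0.0005, 0.135, 0],
    [0.25, 0.0005, 0.0005, 0.135, 0],
  ],
)

```text
time_s: 10.48
ee_pos: [503.8, -114.7, 98.1]
ee_rot: [-179.6, 0.2, 50.0]
force: [0.7, 0.4, -0.1]
gripper_width: 68.2
```

Run:
```python
from h import *
s=st();mv([504.2,-115.1,93.5],50)
```

```text
{'time_s': 10.48, 'qpos': [-14.1, 19.37, 106.52, 0.01, 54.58, 25.86], 'ee_pos': [503.84, -114.7, 98.06], 'ee_rot': [-179.57, 0.2, 50.04], 'force': [0.74, 0.41, -0.12], 'torque': [-0.017, -0.067, -0.004], 'gripper_width': 68.24}
shift share [-0.0001  0.0011  0.0091] turn share 0.0008 rows>= 0.1
```

Emit:
arm_command(
  targets=[
    [0.25, 0, 0.0005, 0.005, 0],
    [0.25, 0, 0.0005, 0.009, 0],
    [1, 0, 0.0005, 0.009, 0],
    [1, 0, 0.0005, 0.009, 0],
    [1, 0, 0.0005, 0.009, 0],
    [1, 0, 0.0005, 0.009, 0],
    [1, 0, 0.0005, 0.009, 0],
    [1, 0, 0.0005, 0.009, 0],
  ],
  squeeze=5,
)

```text
time_s: 11.15
ee_pos: [504.1, -114.8, 93.9]
ee_rot: [-179.6, 0.2, 50.0]
force: [-0.4, 1.2, 2.1]
gripper_width: 53.7
```

Run:
```python
from h import *
s=st()
```

```text
{'time_s': 11.15, 'qpos': [-14.11, 19.66, 106.8, 0.01, 53.99, 25.85], 'ee_pos': [504.12, -114.83, 93.89], 'ee_rot': [-179.6, 0.19, 50.03], 'force': [-0.42, 1.16, 2.1], 'torque': [0.091, 0.093, -0.033], 'gripper_width': 53.71}
```

Emit:
arm_command(
  targets=[
    [1, 0, 0, 0, 0],
    [1, 0, 0, 0, 0],
    [1, 0, 0, 0, 0],
    [1, 0, 0, 0, 0.01],
    [1, 0, 0, 0, 0.025],
    [1, 0, 0, 0, 0.04],
    [1, 0, 0, 0, 0.055],
    [1, 0, 0, 0, 0.07],
  ],
  squeeze=40,
)

```text
time_s: 11.82
ee_pos: [504.1, -114.8, 93.9]
ee_rot: [-179.6, 0.2, 46.8]
force: [-0.6, 0.7, 1.6]
gripper_width: 53.1
```

```bash
cat > tq.py <<'E'
from h import *
s=env.state();L=[]
for i in range(4):
    s=env.state();L.append([s["time_s"],s["qpos"][5],s["ee_rot"][2],s["torque"][2],s["effort"][5],*s["force"]])
    if i<3: env.grab_frame("scene")
print(np.round(L,3));print(np.round(s["ee_pos"],2),s["gripper_width"])
E
python3 tq.py
```

```text
[[ 1.1817e+01  2.9057e+01  4.6827e+01  1.8100e-01  8.5000e-02 -6.1300e-01
   6.9200e-01  1.6280e+00]
 [ 1.1867e+01  2.9082e+01  4.6799e+01  1.0900e-01  1.4400e-01  1.5400e-01
   5.5200e-01  1.2490e+00]
 [ 1.1917e+01  2.9034e+01  4.6841e+01  5.2000e-02  8.0000e-02 -2.7800e-01
   1.6400e-01  1.3590e+00]
 [ 1.1967e+01  2.9023e+01  4.6848e+01  4.2000e-02  2.4000e-02  3.9000e-02
   5.8200e-01  2.2580e+00]]
[ 504.13 -114.86   93.92] 53.07456595977751
```

Emit:
arm_command(
  targets=[
    [1, 0, 0, 0, 0.02],
    [1, 0, 0, 0, 0.04],
    [1, 0, 0, 0, 0.06],
    [1, 0, 0, 0, 0.08],
    [1, 0, 0, 0, 0.1],
    [1, 0, 0, 0, 0.12],
    [1, 0, 0, 0, 0.135],
    [1, 0, 0, 0, 0.15],
  ],
)

```text
time_s: 12.63
ee_pos: [504.1, -114.9, 93.9]
ee_rot: [-179.6, 0.2, 40.0]
force: [-0.6, -0.1, 1.9]
gripper_width: 53.0
```

```bash
cat > t1.py <<'E'
from h import *
s=env.state();a=s["ee_rot"][2]
print("t %.2f yaw %.2f turned %.2f tz %.3f eff %.3f"%(s["time_s"],a,50.03-a,s["torque"][2],s["effort"][5]),np.round(s["force"],1),np.round(s["ee_pos"],1))
E
python3 t1.py
```

```text
t 12.63 yaw 40.03 turned 10.00 tz 0.199 eff 0.091 [-0.6 -0.1  1.9] [ 504.1 -114.9   93.9]
```

Emit:
arm_command(
  targets=[
    [1, 0, 0, 0, 0.015],
    [1, 0, 0, 0, 0.03],
    [1, 0, 0, 0, 0.045],
    [1, 0, 0, 0, 0.06],
  ],
)

```text
time_s: 12.97
ee_pos: [504.1, -114.9, 93.9]
ee_rot: [-179.6, 0.3, 37.3]
force: [-0.4, 0.1, 1.1]
gripper_width: 52.7
```

```bash
python3 t1.py
```

```text
t 12.97 yaw 37.26 turned 12.77 tz 0.203 eff 0.086 [-0.4  0.1  1.1] [ 504.1 -114.9   93.9]
```

Emit:
arm_command(
  targets=[
    [1, 0, 0, 0, 0.015],
    [1, 0, 0, 0, 0.03],
    [1, 0, 0, 0, 0.045],
    [1, 0, 0, 0, 0.06],
  ],
)

```text
time_s: 13.3
ee_pos: [504.2, -114.9, 93.9]
ee_rot: [-179.7, 0.3, 34.5]
force: [-0.8, -0.5, 1.4]
gripper_width: 52.5
```

```bash
python3 t1.py
```

```text
t 13.30 yaw 34.50 turned 15.53 tz 0.196 eff 0.086 [-0.8 -0.5  1.4] [ 504.2 -114.9   93.9]
```

Emit:
arm_command(
  targets=[
    [1, 0, 0, 0, 0.016],
    [1, 0, 0, 0, 0.032],
    [1, 0, 0, 0, 0.048],
    [1, 0, 0, 0, 0.064],
    [1, 0, 0, 0, 0.078],
  ],
)

```text
time_s: 13.72
ee_pos: [504.1, -114.9, 93.9]
ee_rot: [-179.7, 0.3, 30.9]
force: [-0.8, 0.0, 1.2]
gripper_width: 52.8
```

```bash
python3 t1.py
```

```text
t 13.72 yaw 30.92 turned 19.11 tz 0.202 eff 0.105 [-0.8  0.   1.2] [ 504.1 -114.9   93.9]
```

Emit:
arm_command(
  targets=[
    [1, 0, 0, 0, 0.016],
    [1, 0, 0, 0, 0.032],
    [1, 0, 0, 0, 0.048],
    [1, 0, 0, 0, 0.064],
    [1, 0, 0, 0, 0.078],
  ],
)

```text
time_s: 14.13
ee_pos: [504.1, -114.9, 93.9]
ee_rot: [-179.7, 0.3, 27.3]
force: [0.0, -0.0, 2.1]
gripper_width: 53.0
```

```bash
python3 t1.py
```

```text
t 14.13 yaw 27.34 turned 22.69 tz 0.225 eff 0.105 [ 0.  -0.   2.1] [ 504.1 -114.9   93.9]
```

Emit:
arm_command(
  targets=[
    [1, 0, 0, 0, 0.015],
    [1, 0, 0, 0, 0.03],
    [1, 0, 0, 0, 0.045],
  ],
)

```text
time_s: 14.38
ee_pos: [504.1, -114.9, 93.9]
ee_rot: [-179.7, 0.3, 25.2]
force: [-1.8, 0.2, 1.8]
gripper_width: 52.9
```

```bash
python3 t1.py
```

```text
t 14.38 yaw 25.25 turned 24.78 tz 0.206 eff 0.088 [-1.8  0.2  1.8] [ 504.1 -114.9   93.9]
```

Still loose.

Emit:
arm_command(
  targets=[
    [1, 0, 0, 0, 0.016],
    [1, 0, 0, 0, 0.032],
    [1, 0, 0, 0, 0.048],
    [1, 0, 0, 0, 0.064],
    [1, 0, 0, 0, 0.078],
  ],
)

```text
time_s: 14.8
ee_pos: [504.1, -114.8, 93.9]
ee_rot: [-179.7, 0.3, 21.7]
force: [-0.2, 0.5, 1.6]
gripper_width: 53.0
```

```bash
python3 t1.py
```

```text
t 14.80 yaw 21.67 turned 28.36 tz 0.216 eff 0.105 [-0.2  0.5  1.6] [ 504.1 -114.8   93.9]
```

Emit:
arm_command(
  targets=[
    [1, 0, 0, 0, 0.016],
    [1, 0, 0, 0, 0.032],
    [1, 0, 0, 0, 0.048],
    [1, 0, 0, 0, 0.064],
    [1, 0, 0, 0, 0.078],
  ],
)

```text
time_s: 15.22
ee_pos: [504.1, -114.9, 93.9]
ee_rot: [-179.7, 0.4, 18.1]
force: [-0.1, 0.4, 0.9]
gripper_width: 53.0
```

```bash
python3 t1.py
```

```text
t 15.22 yaw 18.09 turned 31.94 tz 0.201 eff 0.106 [-0.1  0.4  0.9] [ 504.1 -114.9   93.9]
```

Emit:
arm_command(
  targets=[
    [1, 0, 0, 0, 0.016],
    [1, 0, 0, 0, 0.032],
    [1, 0, 0, 0, 0.048],
    [1, 0, 0, 0, 0.064],
    [1, 0, 0, 0, 0.078],
  ],
)

```text
time_s: 15.63
ee_pos: [504.1, -114.9, 93.9]
ee_rot: [-179.8, 0.4, 14.5]
force: [0.1, -0.1, 2.2]
gripper_width: 53.1
```

```bash
python3 t1.py
```

```text
t 15.63 yaw 14.51 turned 35.52 tz 0.195 eff 0.106 [ 0.1 -0.1  2.2] [ 504.1 -114.9   93.9]
```

Emit:
arm_command(
  targets=[
    [1, 0, 0, 0, 0.016],
    [1, 0, 0, 0, 0.032],
    [1, 0, 0, 0, 0.048],
    [1, 0, 0, 0, 0.064],
    [1, 0, 0, 0, 0.078],
  ],
)

```text
time_s: 16.05
ee_pos: [504.1, -114.9, 93.9]
ee_rot: [-179.8, 0.4, 10.9]
force: [0.1, 0.9, 1.5]
gripper_width: 52.8
```

```bash
python3 t1.py
```

```text
t 16.05 yaw 10.94 turned 39.09 tz 0.274 eff 0.151 [0.1 0.9 1.5] [ 504.1 -114.9   93.9]
```

Bite: both torque and effort rose. A small step to confirm.

Emit:
arm_command(
  targets=[
    [1, 0, 0, 0, 0.01],
    [1, 0, 0, 0, 0.022],
    [1, 0, 0, 0, 0.034],
  ],
)

```text
time_s: 16.3
ee_pos: [504.1, -114.8, 93.9]
ee_rot: [-179.8, 0.4, 9.4]
force: [-0.1, 0.3, 2.7]
gripper_width: 52.8
```

```bash
python3 t1.py
```

```text
t 16.30 yaw 9.37 turned 40.66 tz 0.303 eff 0.197 [-0.1  0.3  2.7] [ 504.1 -114.8   93.9]
```

Emit:
arm_command(
  targets=[
    [1, 0, 0, 0, 0.012],
    [1, 0, 0, 0, 0.026],
  ],
)

```text
time_s: 16.47
ee_pos: [504.2, -114.8, 93.9]
ee_rot: [-179.8, 0.4, 8.1]
force: [-0.0, 0.4, 1.4]
gripper_width: 52.7
```

```bash
python3 t1.py; python3 tq.py
```

```text
t 16.47 yaw 8.14 turned 41.89 tz 0.314 eff 0.212 [-0.   0.4  1.4] [ 504.2 -114.8   93.9]
[[ 1.6467e+01  6.7732e+01  8.1430e+00  3.1400e-01  2.1200e-01 -3.7000e-02
   4.5000e-01  1.3910e+00]
 [ 1.6517e+01  6.7756e+01  8.1190e+00  2.4100e-01  2.6600e-01 -2.7000e-02
  -5.9400e-01  1.6260e+00]
 [ 1.6567e+01  6.7715e+01  8.1530e+00  1.7700e-01  2.0700e-01  2.2100e-01
  -5.6600e-01  1.2190e+00]
 [ 1.6617e+01  6.7703e+01  8.1650e+00  1.4900e-01  1.5600e-01 -3.0000e-03
  -2.4500e-01  1.4510e+00]]
[ 504.19 -114.85   93.9 ] 53.11780678704518
```

The moving torque is 0.31–0.34 N m, about 0.13 above drag, and the ring is about 4° past the bite. That is snug, so I'll release and retreat.

Emit:
arm_command(
  targets=[
    [0.25, 0, 0, 0, 0],
    [0.25, 0, 0, 0, 0],
    [0.25, 0, 0, 0, 0],
    [0.25, 0, 0, -0.03, 0],
    [0.25, 0, 0, -0.09, 0],
    [0.25, 0, 0, -0.15, 0],
    [0.25, 0, 0, -0.15, 0],
    [0.25, 0, 0, -0.15, 0],
  ],
)

```text
time_s: 17.28
ee_pos: [505.8, -115.3, 170.5]
ee_rot: [-179.9, 0.2, 8.2]
force: [-0.0, -0.1, -0.5]
gripper_width: 68.2
```

Run:
```python
from h import *
s=st();mv([560,-127,160],-14)
im=env.grab_frame("wrist")[:,:,::-1];cv2.imwrite("pics/w10.png",im)
```

```text
{'time_s': 17.28, 'qpos': [-14.12, 15.27, 100.67, 0.02, 64.27, 67.71], 'ee_pos': [505.78, -115.29, 170.49], 'ee_rot': [-179.9, 0.18, 8.15], 'force': [-0.01, -0.12, -0.53], 'torque': [0.006, 0.036, 0.041], 'gripper_width': 68.21}
shift share [0.1041 0.0386 0.0206] turn share 0.4923 rows>= 3.1
```

View pics/w10.png

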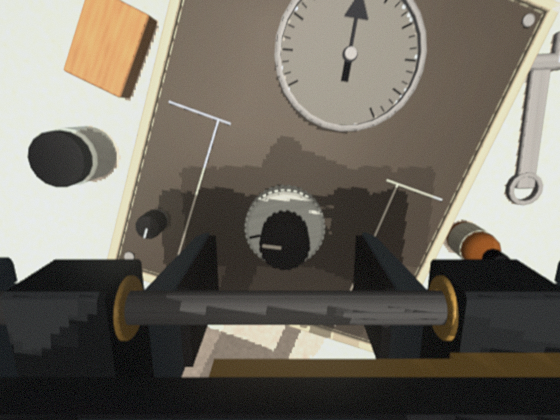

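The ring mark at about (254,237) kept its place relative to the tool, so the grip did not slip. One last close look at the gauge.

Emit:
arm_command(
  targets=[
    [0.25, 0.05, 0.02, -0.02, 0.15],
    [0.25, 0.1, 0.038, 0, 0.3],
    [0.25, 0.104, 0.038, 0.02, 0.45],
    [0.25, 0.104, 0.038, 0.02, 0.49],
    [0.25, 0.104, 0.038, 0.02, 0.49],
    [0.25, 0.104, 0.038, 0.02, 0.49],
  ],
)

```text
time_s: 17.83
ee_pos: [557.9, -126.2, 157.1]
ee_rot: [-180.0, 0.6, -13.8]
force: [0.6, -0.3, 0.1]
gripper_width: 68.8
```

Run:
```python
from ang import *
s=st();cw=cam("wrist",s);im=env.grab_frame("wrist")[:,:,::-1];cv2.imwrite("pics/w11.png",im)
g=proj(cw,[617.5,-138.3,107]);print(g);x,y=map(int,g);x0,y0=x-40,max(0,y-70);print(x0,y0);crop(im,x0,y0,x0+80,y0+100,6,"pics/w11g.png")
G=np.array([617.5,-138.3])
for a in ((106.5,G,6,17,0,4),(106,G,6,13.5,180,4.5),(106.5,G,6,35,0,9)):print(fit(im,cw,*a))
```

```text
{'time_s': 17.83, 'qpos': [-13.91, 20.7, 94.63, 0.02, 65.26, 89.91], 'ee_pos': [557.93, -126.21, 157.12], 'ee_rot': [-179.98, 0.58, -13.84], 'force': [0.56, -0.32, 0.11], 'torque': [0.009, 0.003, 0.052], 'gripper_width': 68.84}
[280.41436346 133.957487  ]
240 63
(np.float64(-0.8209757160772484), np.float64(-0.15129122947178789), array([11.50136731, -0.03036978]))
(np.float64(-179.0390398684051), np.float64(179.04772883018822), array([-9.67515485,  0.16081847]))
(np.float64(0.8484632334182319), np.float64(0.17436303137536407), array([22.45496874,  0.06833537]))
```

View pics/w11g.png

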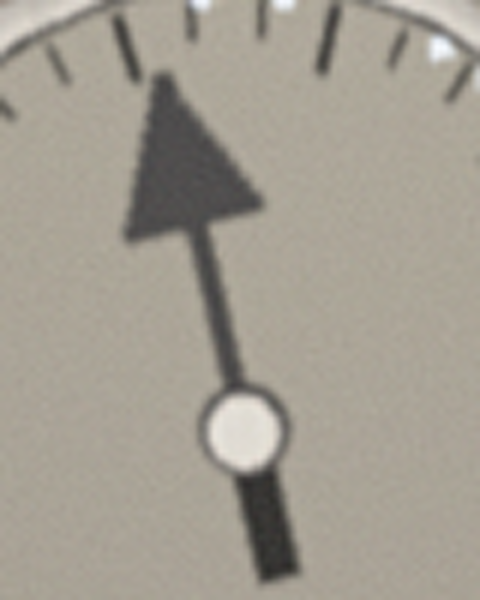

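Emit:
arm_command(
  targets=[
    [0.25, 0, 0, -0.07, 0],
    [0.25, 0, 0, -0.14, 0],
    [0.25, -0.05, 0, -0.2, 0],
    [0.25, -0.05, 0, -0.2, 0],
    [0.25, -0.05, 0, -0.2, 0],
  ],
)

```text
time_s: 18.3
ee_pos: [534.8, -120.6, 260.3]
ee_rot: [-180.0, 0.2, -13.8]
force: [0.2, 0.2, 0.3]
gripper_width: 68.4
```

Run:
```python
from h import *
st();print(env.job_done())
```

```text
{'time_s': 18.3, 'qpos': [-13.92, 14.53, 88.31, 0.02, 77.39, 89.88], 'ee_pos': [534.78, -120.59, 260.27], 'ee_rot': [-179.98, 0.23, -13.81], 'force': [0.16, 0.2, 0.26], 'torque': [0.042, 0.052, -0.018], 'gripper_width': 68.37}
the job is handed in; nothing more can be done
None
```

The needle is on the set hand and the lock ring is snug. I handed the job in at about 18.3 s with the gripper open and clear of everything.

- **Knob:** I turned it clockwise 50.15° in two grips, which moves the needle about 80.2°; about 80° was needed. The last close picture shows the needle hidden under the set arrow. The line fits agree to 1–2°, about the noise of fitting the short needle tail. The hands looked the same before and after locking.
- **Ring:** I turned it clockwise about 42°, with steady drag at 0.20 N m and the washer met at about 37–38°. The last moving torque read was 0.31 N m, or about 0.33 allowing for sensor lag, which is 0.11–0.14 above drag. Working from the angle past the bite gives 0.15–0.22 above drag, so the two disagree a little. Both are below the harmless limit of 0.3 and the overtightening limit of 0.4. The ring mark turned with the jaws, so the grip did not slip.
- **Other things:** The largest wrist force I read was about 8 N. I commanded no contact with the gauge glass or the other things on the bench. I did not take a full-bench picture at the end to confirm that.

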